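Load a carton under the spring flap of a date-coding jig

ROBOT

A 6-joint arm with a two-finger parallel gripper is mounted at the origin on the work surface. World frame = base frame: x ahead of the robot, y to its left, z up, the work surface at z = 0. Lengths are in m, angles in rad, forces in N, time in s.
With the tool pointing down it reaches from about 0.35 to 0.775 m from the base axis. Payload 5.5 kg.
Tool frame: the origin (TCP) lies midway between the tips of the shut fingers; the grasp point (between the pads) lies 19 mm behind it; z points along the fingers, y is the line along which they close (so a half turn about z gives the same grasp; the last joint's range is limited). The gripper opens to 85 mm and grips with 20 to 120 N. Pads are 22 mm wide; open, the fingers measure 114 mm over their backs; the gripper's body (76 mm by 85 mm) begins 54 mm behind the grasp point. The pads swing forward as they close: fully open they stand 13 mm farther back than shut.
Start: joints at [-0.14, 0.313, 0.046, 1.304, 0, 1.431], TCP at [0.575, -0, 0.231] pointing down, gripper open.
Joint ranges: [-2.76, 2.76], [-0.86, 1.69], [-1.03, 1.26], [-2.2, 2.34], [-1.47, 1.5], [-3.14, 3.14]. Speed limits (rad/s): [2.57, 2.57, 3.14, 3.14, 3.14, 3.14].

INTERFACE

Orientations are given as a unit quaternion [w, x, y, z].
In Python, from workcell import env gives the robot as it stands. The module is installed in compiled form; this text tells all that it offers.
- The arm moves only by the tool servo_tool, never from a script. Its argument "increments" is a list of rows, each an object of numbers: "grip": the closure, from 0 (fully open) to 1 (shut); "x", "y", "z": the shift along the tool's x, y, z in mm; "roll": the turn about the tool's z in degrees. In form: [{"grip": .., "x": .., "y": .., "z": .., "roll": ..}, ...]. A call has 1 to 5 rows; each row shifts and turns the commanded pose from where the row before left it, along the tool's axes as they then stand; what a row does not reach is not made up. A row lasts 1/12 s, in which the tool goes at most 41.7 mm and 7.16 degrees, less where a joint would pass 70% of its speed; a pose out of reach is approached as far as the arm can. A call is refused whole if a number of a shift passes 41.7 or a number of a turn 7.16, either way. A call with a gripper value outside its range is refused whole. The fingers move at their own pace and stop on an object; "grip_force" is the grip in N (left out, the last holds). Time passes only in rows, so rows that do not move let the fingers close. It gives the time, the measured TCP pose, the force, the opening and the grip force at its end, in the units of the state.
- env.get_state(): the state, without advancing time (a new reading comes with each control period).
- env.read_camera(name): name is "scene" or "side" or "wrist"; returns the picture (384x512x3 uint8, red, green, blue); there is no depth.
- env.get_calibration(name): a dict with "vertical_fov" (degrees; the focal length in pixels is half the picture's height over the tangent of half this angle, whatever the lens; pixels are square), "cx", "cy" (the principal point, pixels), "rvec" (rotation vector, rad) and "tvec" (3), from world to camera coordinates, as OpenCV has them; the wrist camera has in their place "tool_from_camera" (4x4, takes a point from camera to tool coordinates, whose origin is the TCP and whose axes are the flange's). Camera axes: x right, y down, z forward; pixel columns grow to the right and rows downward; lengths in m; the calibration is good to about 2 mm. A picture is of the moment at which its call begins: read the wrist's pose just before it. get_calibration takes no time and is no camera call.
- env.hand_in(): hands the job in; it is judged then, once.
The state is a dict: "clock": time; "joint_pos": joint angles; "qvel": joint speeds; "tau": joint torques, N m; "tcp_pos": TCP position; "orientation": TCP orientation; "wrist_force": force on the tool from outside, world axes, zero at the start; "ft_torque": the same for the moment, N m; "finger_gap": finger opening in m; "grip_force": force on a finger pad.
Only numpy, scipy, OpenCV 4.12 (cv2) and the standard library are available. Lean on these libraries where they do the work, as an engineer would, in place of code of your own. Each camera call takes 0.05 s, during which the arm holds its last target. There are 200 camera calls.

TASK

Load the orange carton that lies in the channel of the green date-coding jig: with one fingertip press the jig's red bar down so that its spring flap stays up, and meanwhile with the other fingertip push the carton along the channel under the raised flap until it sits against the end stop. Then let the flap spring down onto the carton and take the hand away. Only push the carton, never lift it, and leave the other things on the bench where they are.

Things in the scene. Friction and masses are not known exactly. Their poses are not given: they have to be found in the camera images.
- jig: Fixed green date-coding jig. Base plate 300 mm (jig x) by 220 (jig y, -115 to +105), 8 thick. Origin under the plate, on the channel's centre line; z up. Jig +x is the way the carton is pushed (to the robot's left, up to 20 degrees either way); jig +y, the press-bar side, faces the robot. Below, x and y are in this frame in mm, heights are above the bench.
- channel (a point): Open infeed end of the jig's channel, on its floor (x = -150, y = 0, height 8). The channel runs straight along jig x to the end stop, 58 mm wide between two aluminium rails, each 3 mm thick and 18 mm high over the floor.
- stop (a point): Foot of the end stop's face, at the channel's far end (x = +130, y = 0, height 8): a dark steel block 24 mm high over the floor and 62 mm wide.
- post (a point): Top of one of the two dark hinge posts, 12 by 14 mm, 44 mm high: this one is at x = -140, y = 39, the other at x = +140, y = 39.
- pack: The carton to load: orange with a silver band, stiff, 90 mm (its x, along the channel) by 54 by 32 high, about 0.11 kg, lying flat in the channel in front of the flap. Origin under its centre, z up. Seated on the end stop, its origin is at jig x = +85, y = 0, height 8 and its rear face at x = +40, 15 mm short of the flap's front edge.
- flap (a joint): Flap angle: 0 shut and empty, about 0.21 resting on the carton, 0.65 fully open (hard stop). Flap and press bar are one steel sheet rocking on a rod along jig x at y = 39, height 36. Over the channel, x = 55 to 128, is the flap; shut, it hangs below the carton's top and blocks it; from 0.30 the carton passes clear. A spring shuts it: about 3 N on the bar starts it, 7 N holds it fully open.
- flap_edge (a point): Front corner of the flap's free edge, on its underside, at jig x = 55; the flap is a steel plate with a window and reaches 69 mm from the hinge rod, across the channel. At its highest this edge is about 70 mm above the bench.
- bar (a point): Middle of the red press strip's top, moving with it; strip 250 mm long (x = -125 to 125), 28 to 54 mm from the rod, outer rim 2 mm higher. Shut: x = 0, y = 78, height 50, sloping up outwards 14 degrees; fully down: y = 78, height 23, sloping down 23 degrees, so that the other fingertip, level with it and 55 to 90 mm away across the channel, is 15 mm over the floor, behind the carton.
- stamp: Bystander: blue and black hand date stamp, 50 by 40 by 76 mm high, parked in a low black tray (x = -83 to -17, y = -110 to -52) on the jig's base plate, beside a flat ink pad fixed to the plate, 10 mm high; origin under its centre.
- carton_a: Bystander: an orange carton like the other, on the bench beyond the jig; origin under its centre.
- carton_b: Bystander: another orange carton on the bench beyond the jig; origin under its centre.
- knife: Bystander: closed white utility knife, 160 by 24 by 15 mm, lying on the bench to the robot's right; origin under the middle of its handle.
- ink: Bystander: blue ink bottle, 38 mm across, 75 mm high; origin under its centre.
- tape: Bystander: roll of brown packing tape lying flat, 96 mm across, 48 mm high; origin under its centre.
- basket: Bystander: green lattice basket, 200 by 140 by 74 mm, with two cartons in it; origin under its centre.
Things that resemble listed ones, but are neither listed nor needed, are in the scene too. Leave any pink or purple look-alike of the pack alone.

How it is judged:
By the outcome, as a careful person would: the job done as asked, in the order asked, and still so for the second after the job is handed in, with the robot touching nothing.
It also fails if it takes over 38 s, if anything falls off the work surface, if the arm or the gripper's body presses on something with over 40 N, if the wrist force passes 120 N, or if a joint passes its speed limit or range.

## Working session

There is one attempt and no reset: what is moved stays moved. The work goes in short steps, Python scripts to look and compute and a tool call to move; the robot and the scene stay as the last step left them, time stands still between calls to the robot, and variables do not carry over. Pictures are saved under pics/ and viewed, at most 10 in all, crops included, and the job is handed in when it is done.

Besides the shell and the picture viewer there is one more tool, called after "Emit:" as name(argument=value, ...), one argument or row to a line, values as JSON. servo_tool: Moves the arm, as the interface text tells. Its arguments: {"type":"object","properties":{"increments":{"type":"array"},"grip_force":{"type":"number"}},"required":["increments"]}

```bash
mkdir -p pics
cat > h.py <<'E'
import numpy as np, cv2
from workcell import env
def cam(n):
    c=env.get_calibration(n); f=192/np.tan(np.radians(c["vertical_fov"])/2)
    return c,np.array([[f,0,c["cx"]],[0,f,c["cy"]],[0,0,1.]])
def save(n,fn):
    im=env.read_camera(n); cv2.imwrite(fn,im[:,:,::-1]); return im
E
python3 - <<'E'
from h import *
for n in("scene","side","wrist"):
    save(n,f"pics/{n}0.png"); print(n,env.get_calibration(n))
s=env.get_state();print(s)
a=[cv2.imread(f"pics/{n}0.png") for n in("scene","side")]
E
```

```text
scene {'vertical_fov': 50.11421580144444, 'cx': 248.34371769656659, 'cy': 191.7747172204315, 'rvec': array([ 1.8170935 ,  1.4708331 , -0.69792236]), 'tvec': array([-0.13535644, -0.30723835,  1.77574841])}
side {'vertical_fov': 49.78796066810015, 'cx': 259.997075122408, 'cy': 198.36467868682251, 'rvec': array([ 2.43296332, -0.3468223 ,  0.13721401]), 'tvec': array([-0.56267151,  0.15448564,  1.3958392 ])}
wrist {'vertical_fov': 71.76210849674503, 'cx': 256.8554004980972, 'cy': 193.76848341237041, 'tool_from_camera': array([[ 2.39686757e-04, -9.58516074e-01, -2.85038381e-01,
         7.24202481e-02],
       [ 9.99999840e-01,  3.75844424e-04, -4.22982348e-04,
        -6.56146411e-04],
       [ 5.12565466e-04, -2.85038234e-01,  9.58516011e-01,
        -1.42269172e-01],
       [ 0.00000000e+00,  0.00000000e+00,  0.00000000e+00,
         1.00000000e+00]])}
{'clock': 0.15, 'joint_pos': array([-1.39571130e-01,  3.13867470e-01,  4.52520020e-02,  1.30355829e+00,
       -2.10912276e-06,  1.43121375e+00]), 'qvel': array([-4.80504243e-06, -1.84514174e-03,  4.49207058e-03, -1.05451773e-03,
        2.06953633e-03, -7.08859515e-04]), 'tau': array([ 1.76330479e-03, -4.81067133e+01,  2.98815805e+01,  1.39078675e-02,
       -1.10673584e-04, -5.56924022e-05]), 'tcp_pos': array([5.74641457e-01, 5.67021505e-05, 2.30596103e-01]), 'orientation': array([-5.49377030e-04,  7.07102567e-01,  7.07110660e-01, -4.15348416e-04]), 'wrist_force': array([ 0.58154407,  0.09528642, -0.28163021]), 'ft_torque': array([-0.01613457,  0.00939118,  0.07355656]), 'grip_force': 0.0, 'finger_gap': 0.085318205523405}
```

View pics/scene0.png

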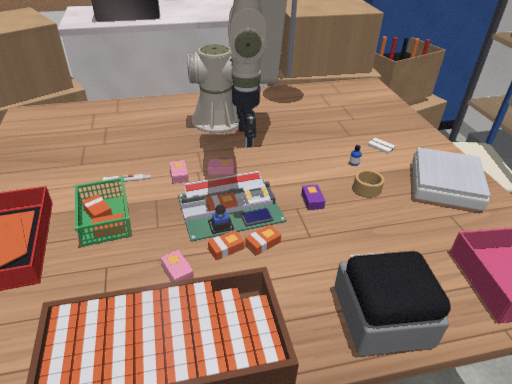

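View pics/side0.png

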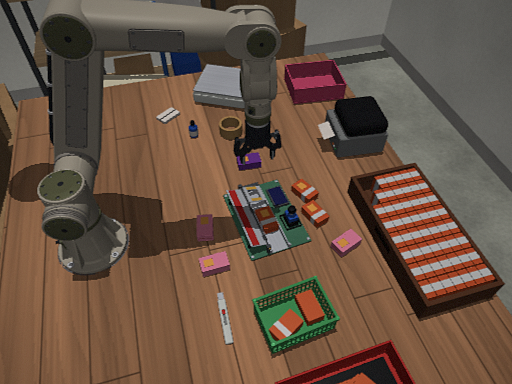

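View pics/wrist0.png

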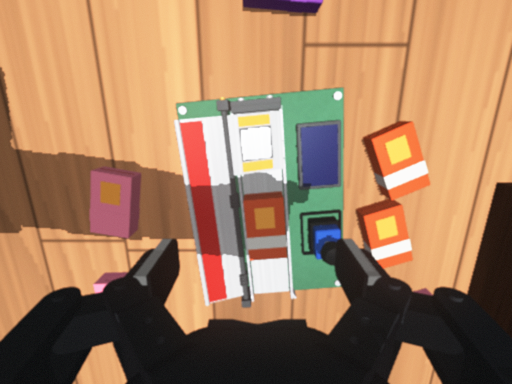

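The wrist view shows the jig. Candidates for the pack:
- orange in the channel at (265,225)
- loose orange cartons at (397,160) and (385,233)
- pink look-alikes at (115,203) and (108,283)
- purple at (282,3)

I choose the one in the channel and check it in a close crop.

Run:
```python
import cv2
a=cv2.imread("pics/wrist0.png")[80:310,165:360]
cv2.imwrite("pics/crop0.png",cv2.resize(a,None,fx=2.6,fy=2.6,interpolation=cv2.INTER_CUBIC))
```

```text
(no output)
```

View pics/crop0.png

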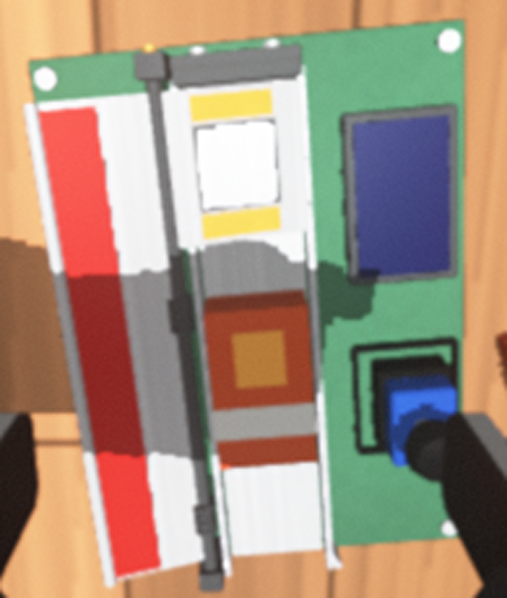

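The crop confirms it: orange with a silver band, lying between the rails, with its rear edge at crop row ~465 and its front at ~305. Next I fit the jig pose.

```bash
cat >> h.py <<'E'
from scipy.spatial.transform import Rotation as R
from scipy.optimize import least_squares
def wproj(P,s):
    c,K=cam("wrist"); q=s["orientation"]; T=np.eye(4); T[:3,:3]=R.from_quat(q[[1,2,3,0]]).as_matrix(); T[:3,3]=s["tcp_pos"]
    M=np.linalg.inv(T@c["tool_from_camera"]); p=(P@M[:3,:3].T+M[:3,3])@K.T
    return p[:,:2]/p[:,2:]
def jw(p,P):
    c,s=np.cos(p[2]),np.sin(p[2]); P=np.asarray(P,float)/1e3
    return np.c_[p[0]+c*P[:,0]-s*P[:,1],p[1]+s*P[:,0]+c*P[:,1],P[:,2]]
E
python3 - <<'E'
from h import *
s=env.get_state()
D=[(150,105,8,29,62),(150,-115,8,464,20),(-150,-115,8,466,541),(140,39,44,151,67),(-140,39,44,211,579),
(125,91.4,53.1,41,112),(-125,91.4,53.1,113,577),(125,66.2,46.9,96,108),(-125,66.2,46.9,160,567)]
D=np.array(D,float); px=D[:,3:]/2.6+[165,80]
r=least_squares(lambda p:(wproj(jw(p,D[:,:3]),s)-px).ravel(),[.57,0,1.5],loss="soft_l1")
print(r.x,np.degrees(r.x[2]));print((wproj(jw(r.x,D[:,:3]),s)-px).round(1))
pc=np.array([(219,467),(318,460),(204,308),(306,303)])/2.6+[165,80]
q=least_squares(lambda v:(wproj(jw(r.x,np.array([[v[0]-45,27+v[1],40],[v[0]-45,-27+v[1],40],[v[0]+45,27+v[1],40],[v[0]+45,-27+v[1],40]])),s)-pc).ravel(),[-20,0.])
print("pack x,y",q.x,q.fun.round(1))
for n,P in dict(rear=(q.x[0]-45,0,23),bar0=(0,78,50)).items(): print(n,jw(r.x,[P]))
E
```

```text
[ 0.58507932 -0.05336152  1.65660475] 94.91646029850445
[[-0.6 -0.7]
 [ 1.8 -0. ]
 [-0.6 -0.3]
 [ 0.4 -0. ]
 [ 0.3  2. ]
 [-1.4 -0.1]
 [ 0.3  1. ]
 [-0.  -0.5]
 [ 0.2  0.7]]
pack x,y [-23.07985594   1.39939247] [-0.2  0.1 -0.  -0.1 -0.8  0.7  1.  -0.7]
rear [[ 0.59091398 -0.12119089  0.023     ]]
bar0 [[ 0.50736631 -0.06004637  0.05      ]]
```

```bash
cat >> h.py <<'E'
J=np.array([0.58508,-0.05336,1.6566])
def rep(s=None):
    s=s or env.get_state(); d=s["tcp_pos"]-[J[0],J[1],0]; c,n=np.cos(J[2]),np.sin(J[2])
    m=R.from_quat(s["orientation"][[1,2,3,0]]).as_matrix()
    print("t",s["clock"],"jig",np.round([1e3*(c*d[0]+n*d[1]),1e3*(-n*d[0]+c*d[1]),1e3*d[2]],1),"yaw err",np.degrees(np.arctan2(m[1,0],m[0,0])-J[2]).round(2),"tilt",m[2].round(4),"gap",s["finger_gap"],"F",s["wrist_force"].round(1))
E
python3 -c "
from h import *
rep()"
```

```text
t 0.15 jig [ 54.1   5.8 230.6] yaw err -4.92 tilt [ 2.0e-04 -1.4e-03 -1.0e+00] gap 0.085318205523405 F [ 0.6  0.1 -0.3]
```

Emit:
servo_tool(
  increments=[
    {"grip": 0.25,"roll": -4.9},
    {"grip": 0.25,"x": -36,"y": -8},
    {"grip": 0.25,"x": -36,"y": -8},
    {"grip": 0.25,"x": -36,"y": -8},
    {"grip": 0.25,"x": -36,"y": -9},
  ],
)

```text
invalid input at $.increments[0]: expected keys grip, x, y, z, roll
```

Emit:
servo_tool(
  increments=[
    {"grip": 0.25,"z": 35},
    {"grip": 0.25,"z": 35},
    {"grip": 0.25,"z": 35},
    {"grip": 0.25,"z": 30},
    {"grip": 0.25},
  ],
)

```text
invalid input at $.increments[0]: expected keys grip, x, y, z, roll
```

Run:
```python
from h import *
rep()
a=save("wrist","pics/wrist1.png"); b=save("side","pics/side1.png")
b=cv2.resize(b[140:270,190:340],(500,433),interpolation=cv2.INTER_CUBIC); a=cv2.resize(a,(300,225))
o=np.zeros((433,800,3),np.uint8); o[:,:500]=b; o[:225,500:]=a; cv2.imwrite("pics/v1.png",o[:,:,::-1])
```

```text
t 0.15 jig [ 54.1   5.8 230.6] yaw err -4.92 tilt [ 2.0e-04 -1.4e-03 -1.0e+00] gap 0.085318205523405 F [ 0.6  0.1 -0.3]
```

View pics/v1.png

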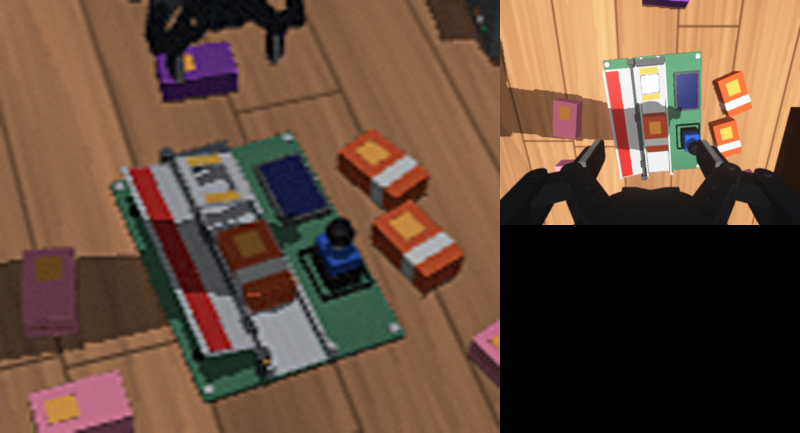

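The moves were refused because every key is required, so the picture still shows the unmoved scene.

Emit:
servo_tool(
  increments=[
    {"grip": 0.25,"x": 0,"y": 0,"z": 0,"roll": -4.9},
    {"grip": 0.25,"x": -36,"y": -8,"z": 0,"roll": 0},
    {"grip": 0.25,"x": -36,"y": -8,"z": 0,"roll": 0},
    {"grip": 0.25,"x": -36,"y": -8,"z": 0,"roll": 0},
    {"grip": 0.25,"x": -36,"y": -9,"z": 0,"roll": 0},
  ],
)

```text
clock: 0.67
tcp_pos: [0.5542, -0.1474, 0.2313]
orientation: [0.0, 0.676, 0.737, 0.0]
wrist_force: [0.6, 0.4, 0.5]
finger_gap: 0.0642
grip_force: 0.0
```

Emit:
servo_tool(
  increments=[
    {"grip": 0.25,"x": 0,"y": 0,"z": 35,"roll": 0},
    {"grip": 0.25,"x": 0,"y": 0,"z": 35,"roll": 0},
    {"grip": 0.25,"x": 0,"y": 0,"z": 35,"roll": 0},
    {"grip": 0.25,"x": 0,"y": 0,"z": 30,"roll": 0},
    {"grip": 0.25,"x": 0,"y": 0,"z": 0,"roll": 0},
  ],
)

```text
clock: 1.08
tcp_pos: [0.5499, -0.1447, 0.0899]
orientation: [-0.005, 0.676, 0.736, -0.002]
wrist_force: [-0.7, -0.7, -1.2]
finger_gap: 0.0639
grip_force: 0.0
```

Run:
```python
from h import *
rep()
a=save("wrist","pics/wrist2.png"); b=save("side","pics/side2.png")
b=cv2.resize(b[140:270,210:340],(400,400),interpolation=cv2.INTER_CUBIC); a=cv2.resize(a,(400,300))
o=np.zeros((400,800,3),np.uint8); o[:,:400]=b; o[:300,400:]=a; cv2.imwrite("pics/v2.png",o[:,:,::-1])
```

```text
t 1.0833 jig [-88.   42.9  89.9] yaw err -0.05 tilt [ 0.0052 -0.01   -0.9999] gap 0.06390689340525099 F [-0.7 -0.7 -1.2]
```

View pics/v2.png

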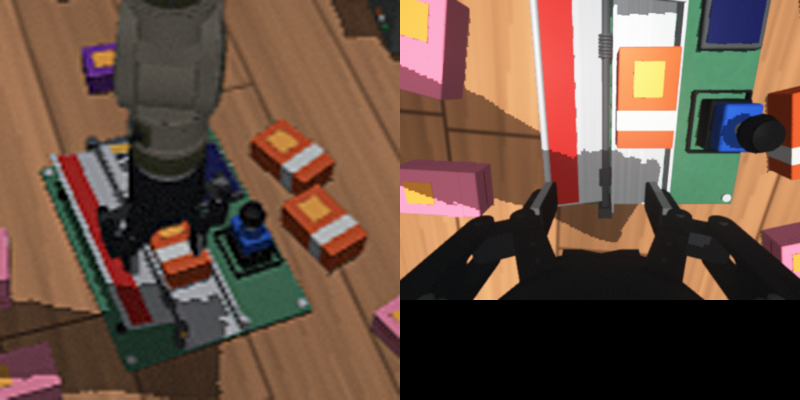

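The gripper straddles the rod, with one finger above the bar and the other above the channel behind the carton. I lower it next.

Emit:
servo_tool(
  increments=[
    {"grip": 0.25,"x": 0,"y": 0,"z": 0,"roll": 0},
    {"grip": 0.25,"x": -2,"y": 3,"z": 10,"roll": 0},
    {"grip": 0.25,"x": 0,"y": 0,"z": 15,"roll": 0},
    {"grip": 0.25,"x": 0,"y": 0,"z": 10,"roll": 0},
    {"grip": 0.25,"x": 0,"y": 0,"z": 0,"roll": 0},
  ],
)

```text
clock: 1.6
tcp_pos: [0.557, -0.1477, 0.0601]
orientation: [-0.001, 0.676, 0.737, -0.0]
wrist_force: [-1.1, 0.3, -0.5]
finger_gap: 0.0639
grip_force: 0.0
```

```bash
python3 -c "
from h import *
rep()"
```

```text
t 1.6 jig [-91.6  36.   60.1] yaw err -0.01 tilt [ 8.0e-04 -1.5e-03 -1.0e+00] gap 0.06386093809521444 F [-1.1  0.3 -0.5]
```

Emit:
servo_tool(
  increments=[
    {"grip": 0.25,"x": 0,"y": -3,"z": 5,"roll": 0},
    {"grip": 0.25,"x": 0,"y": 0,"z": 5,"roll": 0},
    {"grip": 0.25,"x": 0,"y": 0,"z": 5,"roll": 0},
    {"grip": 0.25,"x": 0,"y": 0,"z": 5,"roll": 0},
    {"grip": 0.25,"x": 0,"y": 0,"z": 0,"roll": 0},
  ],
)

```text
clock: 2.02
tcp_pos: [0.5544, -0.1483, 0.0406]
orientation: [-0.0, 0.676, 0.737, -0.0]
wrist_force: [0.8, -0.2, 1.9]
finger_gap: 0.064
grip_force: 0.8
```

```bash
python3 -c "
from h import *
rep()"
```

```text
t 2.0167 jig [-92.   38.7  40.6] yaw err -0.02 tilt [ 1.e-04 -4.e-04 -1.e+00] gap 0.06399248491720567 F [ 0.8 -0.2  1.9]
```

Contact with the bar occurs at TCP z ≈ 41 mm. I press it down.

Emit:
servo_tool(
  increments=[
    {"grip": 0.25,"x": 0,"y": 0,"z": 6,"roll": 0},
    {"grip": 0.25,"x": 0,"y": 0,"z": 6,"roll": 0},
    {"grip": 0.25,"x": 0,"y": 0,"z": 5,"roll": 0},
    {"grip": 0.25,"x": 0,"y": 0,"z": 4,"roll": 0},
    {"grip": 0.25,"x": 0,"y": 0,"z": 0,"roll": 0},
  ],
)

```text
clock: 2.43
tcp_pos: [0.5559, -0.1486, 0.0208]
orientation: [0.001, 0.676, 0.737, 0.001]
wrist_force: [0.6, 0.1, 6.2]
finger_gap: 0.064
grip_force: 3.2
```

Run:
```python
from h import *
rep()
a=save("wrist","pics/wrist3.png"); b=save("side","pics/side3.png")
b=cv2.resize(b[140:270,210:340],(400,400),interpolation=cv2.INTER_CUBIC); a=cv2.resize(a,(400,300))
o=np.zeros((400,800,3),np.uint8); o[:,:400]=b; o[:300,400:]=a; cv2.imwrite("pics/v3.png",o[:,:,::-1])
```

```text
t 2.4333 jig [-92.4  37.2  20.8] yaw err -0.01 tilt [-8.0e-04  2.5e-03 -1.0e+00] gap 0.06396346392440161 F [0.6 0.1 6.2]
```

View pics/v3.png

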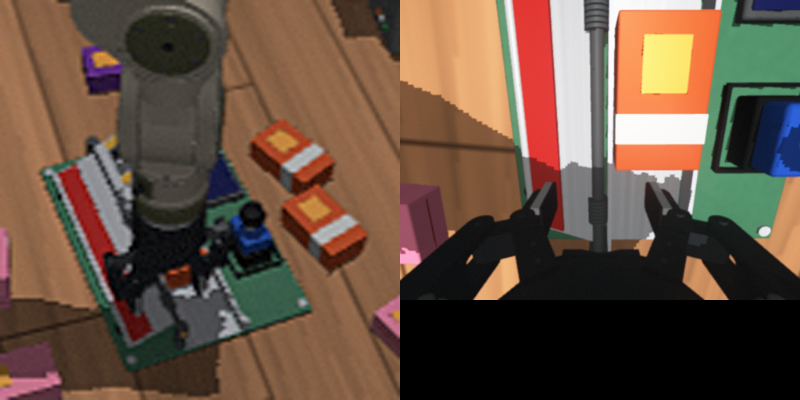

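The bar is down with 6 N on it, and the channel finger is behind the carton. I press slightly further, then push.

Emit:
servo_tool(
  increments=[
    {"grip": 0.25,"x": 0,"y": 0,"z": 4,"roll": 0},
    {"grip": 0.25,"x": 4,"y": 0,"z": 0,"roll": 0},
    {"grip": 0.25,"x": 4,"y": 0,"z": 0,"roll": 0},
    {"grip": 0.25,"x": 5,"y": 0,"z": 0,"roll": 0},
    {"grip": 0.25,"x": 5,"y": 0,"z": 0,"roll": 0},
  ],
)

```text
clock: 2.95
tcp_pos: [0.5546, -0.1361, 0.0199]
orientation: [0.005, 0.677, 0.736, -0.004]
wrist_force: [-7.5, -13.9, 22.1]
finger_gap: 0.0641
grip_force: 11.6
```

```bash
python3 -c "
from h import *
rep()"
```

```text
t 2.95 jig [-79.8  37.4  19.9] yaw err -0.15 tilt [-0.0126  0.002  -0.9999] gap 0.0641296315828172 F [ -7.5 -13.9  22.1]
```

The hard stop is at TCP z ≈ 20 mm. I ease up 3 mm to cut the friction on the bar.

Emit:
servo_tool(
  increments=[
    {"grip": 0.25,"x": 0,"y": 0,"z": -3,"roll": 0},
    {"grip": 0.25,"x": 0,"y": 0,"z": 0,"roll": 0},
    {"grip": 0.25,"x": 0,"y": 0,"z": 0,"roll": 0},
  ],
)

```text
clock: 3.2
tcp_pos: [0.5541, -0.1327, 0.0206]
orientation: [0.002, 0.677, 0.736, -0.001]
wrist_force: [-1.7, -5.8, 6.4]
finger_gap: 0.064
grip_force: 3.9
```

```bash
python3 -c "
from h import *
rep()"
```

```text
t 3.2 jig [-76.4  37.7  20.6] yaw err -0.08 tilt [-0.005   0.0018 -1.    ] gap 0.06401669297847366 F [-1.7 -5.8  6.4]
```

Emit:
servo_tool(
  increments=[
    {"grip": 0.25,"x": 6,"y": 0,"z": 0,"roll": 0},
    {"grip": 0.25,"x": 6,"y": 0,"z": 0,"roll": 0},
    {"grip": 0.25,"x": 6,"y": 0,"z": 0,"roll": 0},
    {"grip": 0.25,"x": 6,"y": 0,"z": 0,"roll": 0},
    {"grip": 0.25,"x": 6,"y": 0,"z": 0,"roll": 0},
  ],
)

```text
clock: 3.62
tcp_pos: [0.5515, -0.1029, 0.0205]
orientation: [0.002, 0.677, 0.736, -0.001]
wrist_force: [-2.3, -8.1, 8.8]
finger_gap: 0.0641
grip_force: 4.7
```

Run:
```python
from h import *
rep()
a=save("wrist","pics/wrist4.png"); b=save("scene","pics/scene4.png")
b=cv2.resize(b[150:260,160:300],(400,314),interpolation=cv2.INTER_CUBIC); a=cv2.resize(a,(400,300))
o=np.zeros((314,800,3),np.uint8); o[:,:400]=b; o[:300,400:]=a; cv2.imwrite("pics/v4.png",o[:,:,::-1])
```

```text
t 3.6167 jig [-46.5  37.7  20.5] yaw err -0.1 tilt [-0.0055  0.0014 -1.    ] gap 0.06410933614367982 F [-2.3 -8.1  8.8]
```

View pics/v4.png

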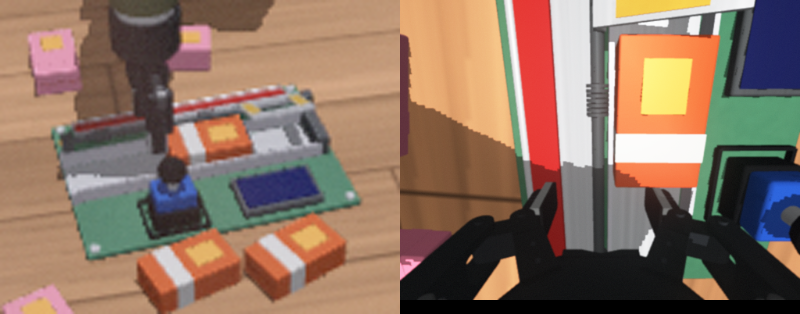

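The carton is sliding square along the channel and the flap is well up. About 75 mm remain.

Emit:
servo_tool(
  increments=[
    {"grip": 0.25,"x": 6,"y": 0,"z": 0,"roll": 0},
    {"grip": 0.25,"x": 6,"y": 0,"z": 0,"roll": 0},
    {"grip": 0.25,"x": 6,"y": 0,"z": 0,"roll": 0},
    {"grip": 0.25,"x": 6,"y": 0,"z": 0,"roll": 0},
    {"grip": 0.25,"x": 6,"y": 0,"z": 0,"roll": 0},
  ],
)

```text
clock: 4.13
tcp_pos: [0.5488, -0.0729, 0.0204]
orientation: [0.002, 0.677, 0.736, -0.001]
wrist_force: [-2.6, -7.4, 7.7]
finger_gap: 0.064
grip_force: 4.9
```

Emit:
servo_tool(
  increments=[
    {"grip": 0.25,"x": 6,"y": 0,"z": 0,"roll": 0},
    {"grip": 0.25,"x": 6,"y": 0,"z": 0,"roll": 0},
    {"grip": 0.25,"x": 6,"y": 0,"z": 0,"roll": 0},
    {"grip": 0.25,"x": 6,"y": 0,"z": 0,"roll": 0},
    {"grip": 0.25,"x": 6,"y": 0,"z": 0,"roll": 0},
  ],
)

```text
clock: 4.55
tcp_pos: [0.5461, -0.043, 0.0203]
orientation: [0.002, 0.677, 0.736, -0.001]
wrist_force: [-3.1, -7.9, 9.8]
finger_gap: 0.064
grip_force: 5.2
```

```bash
python3 -c "
from h import *
rep()"
```

```text
t 4.55 jig [13.7 37.9 20.3] yaw err -0.09 tilt [-0.0054  0.001  -1.    ] gap 0.06401658097990957 F [-3.1 -7.9  9.8]
```

About 15 mm to go, now in slow steps, watching the force.

Emit:
servo_tool(
  increments=[
    {"grip": 0.25,"x": 3,"y": 0,"z": 0,"roll": 0},
    {"grip": 0.25,"x": 3,"y": 0,"z": 0,"roll": 0},
    {"grip": 0.25,"x": 2,"y": 0,"z": 0,"roll": 0},
    {"grip": 0.25,"x": 2,"y": 0,"z": 0,"roll": 0},
    {"grip": 0.25,"x": 0,"y": 0,"z": 0,"roll": 0},
  ],
)

```text
clock: 4.97
tcp_pos: [0.5451, -0.0326, 0.0203]
orientation: [0.002, 0.677, 0.736, -0.001]
wrist_force: [-2.9, -6.0, 9.3]
finger_gap: 0.0643
grip_force: 5.1
```

Emit:
servo_tool(
  increments=[
    {"grip": 0.25,"x": 1,"y": 0,"z": 0,"roll": 0},
    {"grip": 0.25,"x": 1,"y": 0,"z": 0,"roll": 0},
    {"grip": 0.25,"x": 0,"y": 0,"z": 0,"roll": 0},
  ],
)

```text
clock: 5.22
tcp_pos: [0.5449, -0.031, 0.0203]
orientation: [0.002, 0.677, 0.736, -0.001]
wrist_force: [-3.0, -7.8, 9.9]
finger_gap: 0.0644
grip_force: 5.1
```

```bash
python3 -c "
from h import *
rep()"
```

```text
t 5.2167 jig [25.8 38.1 20.3] yaw err -0.07 tilt [-5.e-03  7.e-04 -1.e+00] gap 0.06437315714006445 F [-3.  -7.8  9.9]
```

Emit:
servo_tool(
  increments=[
    {"grip": 0.25,"x": 1,"y": 0,"z": 0,"roll": 0},
    {"grip": 0.25,"x": 1,"y": 0,"z": 0,"roll": 0},
    {"grip": 0.25,"x": 0,"y": 0,"z": 0,"roll": 0},
  ],
)

```text
clock: 5.47
tcp_pos: [0.5447, -0.0289, 0.0203]
orientation: [0.002, 0.677, 0.736, -0.001]
wrist_force: [-3.2, -7.0, 9.6]
finger_gap: 0.0641
grip_force: 5.2
```

Emit:
servo_tool(
  increments=[
    {"grip": 0.25,"x": 1,"y": 0,"z": 0,"roll": 0},
    {"grip": 0.25,"x": 1,"y": 0,"z": 0,"roll": 0},
    {"grip": 0.25,"x": 0,"y": 0,"z": 0,"roll": 0},
  ],
)

```text
clock: 5.72
tcp_pos: [0.5445, -0.0269, 0.0202]
orientation: [0.002, 0.677, 0.736, -0.001]
wrist_force: [-2.0, -7.1, 9.6]
finger_gap: 0.0642
grip_force: 5.3
```

Emit:
servo_tool(
  increments=[
    {"grip": 0.25,"x": 1,"y": 0,"z": 0,"roll": 0},
    {"grip": 0.25,"x": 0,"y": 0,"z": 0,"roll": 0},
  ],
)

```text
clock: 5.88
tcp_pos: [0.5445, -0.0265, 0.0203]
orientation: [0.002, 0.677, 0.736, -0.002]
wrist_force: [-2.5, -8.5, 8.9]
finger_gap: 0.064
grip_force: 6.5
```

```bash
python3 -c "
from h import *
rep()"
```

```text
t 5.8833 jig [30.2 38.1 20.3] yaw err -0.11 tilt [-6.1e-03  6.0e-04 -1.0e+00] gap 0.06396744452129655 F [-2.5 -8.5  8.9]
```

Emit:
servo_tool(
  increments=[
    {"grip": 0.25,"x": 1,"y": 0,"z": 0,"roll": 0},
    {"grip": 0.25,"x": 1,"y": 0,"z": 0,"roll": 0},
    {"grip": 0.25,"x": 0,"y": 0,"z": 0,"roll": 0},
  ],
)

```text
clock: 6.13
tcp_pos: [0.5447, -0.0263, 0.0204]
orientation: [0.004, 0.678, 0.735, -0.003]
wrist_force: [-3.2, -14.4, 8.0]
finger_gap: 0.0635
grip_force: 9.7
```

Run:
```python
from h import *
rep()
a=save("wrist","pics/wrist5.png"); b=save("scene","pics/scene5.png")
b=cv2.resize(b[150:260,160:300],(400,314),interpolation=cv2.INTER_CUBIC); a=cv2.resize(a,(400,300))
o=np.zeros((314,800,3),np.uint8); o[:,:400]=b; o[:300,400:]=a; cv2.imwrite("pics/v5.png",o[:,:,::-1])
```

```text
t 6.1333 jig [30.5 37.9 20.4] yaw err -0.22 tilt [-9.5e-03  7.0e-04 -1.0e+00] gap 0.06351598617476695 F [ -3.2 -14.4   8. ]
```

View pics/v5.png

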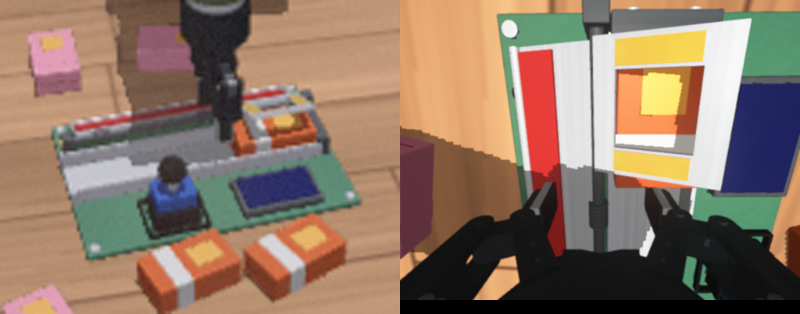

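The carton has stalled against the stop under the open flap: force is rising and x = 30.5 against about 29 expected. I back off the carton, then let the bar up gently.

Emit:
servo_tool(
  increments=[
    {"grip": 0.25,"x": -4,"y": 0,"z": 0,"roll": 0},
    {"grip": 0.25,"x": -4,"y": 0,"z": 0,"roll": 0},
    {"grip": 0.25,"x": -4,"y": 0,"z": 0,"roll": 0},
    {"grip": 0.25,"x": 0,"y": 0,"z": 0,"roll": 0},
    {"grip": 0.25,"x": 0,"y": 0,"z": -3,"roll": 0},
  ],
)

```text
clock: 6.65
tcp_pos: [0.5435, -0.0328, 0.022]
orientation: [-0.001, 0.676, 0.737, 0.0]
wrist_force: [-3.4, 3.4, 3.9]
finger_gap: 0.0638
grip_force: 2.8
```

Emit:
servo_tool(
  increments=[
    {"grip": 0.25,"x": 0,"y": 0,"z": -4,"roll": 0},
    {"grip": 0.25,"x": 0,"y": 0,"z": -4,"roll": 0},
    {"grip": 0.25,"x": 0,"y": 0,"z": -4,"roll": 0},
    {"grip": 0.25,"x": 0,"y": 0,"z": -4,"roll": 0},
    {"grip": 0.25,"x": 0,"y": 0,"z": -4,"roll": 0},
  ],
)

```text
clock: 7.07
tcp_pos: [0.5458, -0.0341, 0.0428]
orientation: [0.001, 0.676, 0.737, 0.0]
wrist_force: [0.4, -0.2, 0.7]
finger_gap: 0.0639
grip_force: 0.0
```

Emit:
servo_tool(
  increments=[
    {"grip": 0.25,"x": 0,"y": 0,"z": -10,"roll": 0},
    {"grip": 0.25,"x": 0,"y": 0,"z": -20,"roll": 0},
    {"grip": 0.25,"x": 0,"y": 0,"z": -35,"roll": 0},
    {"grip": 0.25,"x": 0,"y": 0,"z": -35,"roll": 0},
    {"grip": 0.25,"x": 0,"y": 0,"z": -35,"roll": 0},
  ],
)

```text
clock: 7.48
tcp_pos: [0.5447, -0.0338, 0.1793]
orientation: [0.0, 0.676, 0.737, 0.0]
wrist_force: [0.8, -0.0, -0.5]
finger_gap: 0.0641
grip_force: 0.0
```

Emit:
servo_tool(
  increments=[
    {"grip": 0.25,"x": -30,"y": 0,"z": -20,"roll": 0},
    {"grip": 0.25,"x": -30,"y": 0,"z": 0,"roll": 0},
    {"grip": 0.25,"x": 0,"y": 0,"z": 0,"roll": 0},
    {"grip": 0.25,"x": 0,"y": 0,"z": 0,"roll": 0},
    {"grip": 0.25,"x": 0,"y": 0,"z": 0,"roll": 0},
  ],
)

```text
clock: 7.9
tcp_pos: [0.5496, -0.0934, 0.1972]
orientation: [-0.0, 0.676, 0.736, 0.0]
wrist_force: [-0.1, -0.2, -0.4]
finger_gap: 0.0644
grip_force: 0.0
```

Run:
```python
from h import *
s=env.get_state(); rep(s)
a=save("wrist","pics/wrist6.png"); b=save("scene","pics/scene6.png")
c=np.round(wproj(jw(J,[(150,0,8)]),s))[0]; print(c)
for n,P in dict(rear=[(40,27,40),(40,-27,40)],flap21=[(55,-28,41.5)],flaprest=[(55,39-69*np.cos(.21),40)]).items(): print(n,wproj(jw(J,P),s).round(1))
b=cv2.resize(b[150:260,160:300],(288,226),interpolation=cv2.INTER_CUBIC)
o=np.zeros((384,800,3),np.uint8); o[:,:512]=a; o[:226,512:]=b; cv2.imwrite("pics/v6.png",o[:,:,::-1])
```

```text
t 7.9 jig [-36.8  38.7 197.2] yaw err -0.05 tilt [ 5.e-04 -3.e-04 -1.e+00] gap 0.0643710613475539 F [-0.1 -0.2 -0.4]
[294.   4.]
rear [[268.5 110.7]
 [318.7 110.7]]
flap21 [[320.8  95.7]]
flaprest [[321.   95.8]]
```

View pics/v6.png

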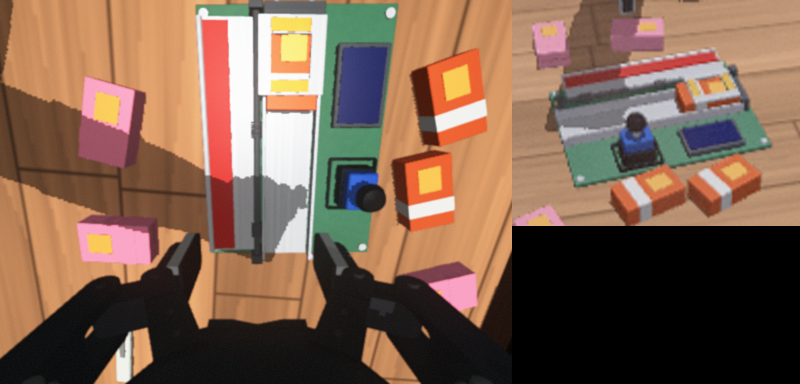

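The carton's rear edge is at row ~109 (predicted 110.7 when seated). The flap's front edge is at row ~95 (predicted 95.7), so the flap rests on the carton. The hand is clear and the bystanders are unmoved.

```bash
python3 -c "
from workcell import env
print(env.hand_in())"
```

```text
the job is handed in; nothing more can be done
None
```

The carton is seated against the end stop (to within about 1 mm in the last wrist picture) with the flap resting on it; the hand is clear, nothing else was seen to move, and I handed the job in at about 8 s.

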